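Shut and lock the fingerprint scanner

TASK

The fingerprint scanner is to be put away: first take the small round tin off its green glass and set it down upright in the blue tray. Then lower the scanner's cover gently until it is fully shut, without letting it slam, and only then lift the red lock lever out of its notch, move it along to the locked notch at the scanner's front end and let it drop fully home. Leave everything else on the desk where it is, and the tin in the tray.

Things in the scene. Friction and masses are not known exactly. Their poses are not given: they have to be found in the camera images.
- scanner: Fingerprint scanner, fixed to the desk, 200 (x) x 150 (y) x 100 mm high, dark above a pale foot. Origin: centre of its underside; z up, front along its -x towards the robot, cover hinged along its rear (+x) top edge. Lit green glass 130 x 110 mm on top, centred at x = -15 mm, its top 102 mm above the desk. Grey pod on its -y flank: x -95 to 55, y -76 to -126 mm, 100 mm high, with the lock lever.
- cover (a joint): Angle of the scanner's cover (rad): 0 = fully shut and level; grows as it opens, 1.57 = upright, stop at 1.75. Starts at 1.45 to 1.65. Its hinge is stiff: it stays where it is left; pushing it shut takes 1 to 3 N near the free edge. It can be pushed with shut fingers on the outer face (up when shut, away from the robot when open). 250 g.
- cover_hinge (a point): Middle of the cover's hinge axis, at (95, 0, 103) mm in the scanner's frame; the axis runs along the scanner's y. Its axes turn with the cover: -x to the free edge, z out of the outer face. In them the cover is a plate, x 0 to -190, y -75 to 75, z 0 (inner face) to 16 mm (outer face); a steel ear at x = -155 mm sticks out 14 mm on the -y side.
- cover_edge (a point): Middle of the cover's free edge, at its outer face: (-190, 0, 16) mm in the axes of cover_hinge. With the cover shut it is 119 mm above the desk.
- lock (a joint): Travel of the red lock lever along the pod (m): 0 = open notch, 0.05 = end stop in the locked notch, towards the scanner's front (its -x). Starts at 0 to 0.003. Friction about 1 N. Between 0.004 and 0.044 steel rails 13 mm high bar the way unless the lever is lifted; from 0.044 to 0.050 it drops into the locked notch.
- lock_lift (a joint): Height to which the lock lever is lifted (m): 0 = down, fully home in a notch; stop at 0.024. It must be lifted more than 0.012 to pass the ridge (0.014 to 0.020 is good). Weight and a spring pull it down with about 2 to 4 N.
- lock_grip (a point): Centre of the lever's red grip, a block 22 (x) x 26 (y) x 34 mm high in the scanner's axes. At rest 155 mm above the desk, at y = -105 mm and x = -5 (open) to -55 mm (locked) in the scanner's frame. It slides and lifts, never turns. Below it are a thin stem and a red tongue (116 to 122 mm above the desk) that ends up over the shut cover's steel ear.
- tin: Round white tin with a red ring on top, diameter 46 mm, 24 mm high, about 60 g, standing on the green glass. Origin: centre of its underside; z up.
- tray: Shallow square blue tray, fixed to the desk, 140 x 140 mm outside, 16 mm high, walls and floor about 4 to 5 mm thick. Origin: centre of its underside; z up. It lies either to the left or to the right of the scanner.
- pad: Bystander: flat grey signature pad, 110 x 140 x 18 mm, on the side of the scanner where the tray is not. Origin: centre of the underside.
- stamp: Bystander: hand stamp with wooden knob, 28 x 55 x 75 mm. Origin: centre of the underside.
- mouse: Bystander: black computer mouse, 105 x 60 x 33 mm. Origin: centre of the underside.
- gel: Bystander: clear bottle with blue cap, diameter 56 mm, 150 mm high. Origin: centre of the underside.
- stapler: Bystander: blue stapler, 130 x 34 x 44 mm. Origin: centre of the underside.
- card_stack: Bystander: small stack of cards, 55 x 90 x 24 mm. Origin: centre of the underside.
- booklet: Bystander: dark red booklet, 125 x 88 x 8 mm. Origin: centre of the underside.

How it is judged (in metres and radians):
On the way, in this order (a step that is already met when the one before it is completed fails the run):
1. the tin stands upright in the tray, let go (x of tin in the frame of tray between -0.052 and 0.052 m and y of tin in the frame of tray between -0.052 and 0.052 m and z of tin in the frame of tray below 0.01 m and angle between tin's own z axis and vertical below 0.15 rad and contact force between the fingers and tin below 0.05 N), for 0.2 s.
2. the cover is fully shut (value of joint cover below 0.03 rad), for 0.2 s.
3. the lock lever is lifted clear of the ridge and on its way (value of joint lock above 0.01 m and value of joint lock_lift above 0.008 m), for 0.02 s.
4. the lock lever is down, fully home in the locked notch (value of joint lock above 0.042 m and value of joint lock_lift below 0.003 m), for 0.2 s.
At the end, for the whole second after the job is handed in: The tin stands upright (within 0.15 rad) and at rest on the tray's floor, its centre within 52 mm of the tray's centre along both tray axes; the cover is shut to within 0.03 rad; the lock lever is in the locked notch (travel over 0.042 m) and down to within 3 mm (all of step 4 and x of tin in the frame of tray between -0.052 and 0.052 m and y of tin in the frame of tray between -0.052 and 0.052 m and z of tin in the frame of tray below 0.01 m and angle between tin's own z axis and vertical below 0.15 rad and value of joint cover below 0.03 rad and linear speed of tin below 0.02 m/s); the robot touches nothing.
It fails at once if the cover slams: it shuts faster than 2 rad/s within the last 0.4 rad (value of joint cover below 0.4 rad and velocity of joint cover below -2 rad/s).
It fails at once if the lock lever is moved out of the open notch while the cover is not shut (value of joint lock above 0.012 m and value of joint cover above 0.06 rad).
It fails at once if another thing on the desk is shifted by more than 30 mm (distance of any of pad, stamp, mouse, gel, stapler, card_stack, booklet from where it was at the start of the episode above 0.03 m).
It also fails if it takes over 67 s, if anything falls off the work surface, if the arm or the gripper's body presses on something with over 40 N, if the wrist force passes 120 N, or if a joint passes its speed limit or range.

ROBOT

A 6-joint arm with a two-finger parallel gripper is mounted at the origin on the work surface. World frame = base frame: x ahead of the robot, y to its left, z up, the work surface at z = 0. Lengths are in mm, angles in rad, forces in N, time in s.
With the tool pointing down it reaches from about 350 to 925 mm from the base axis. Payload 6.4 kg.
Tool frame: the origin (TCP) lies on the centre line of the jaws, within the pads' length; the fingertips stand 17 mm ahead of it and the grasp point (between the pads) lies 2 mm behind it (env.tip_extent is the distance from the TCP to the fingertips, in mm); z points along the fingers, y is the direction in which the jaws open and shut (so a half turn about z gives the same grasp; the last joint's range is limited). The gripper opens to 94 mm and grips with 3 to 60 N. Pads are 16 mm wide; open, the fingers measure 119 mm over their backs; the gripper's body (75 mm by 177 mm) begins 78 mm behind the grasp point.
Start: joints at [0.976, 0.245, 1.558, -0, 1.339, -0.174], TCP at [265.518, 593.308, 222.455] pointing down, gripper open.
Joint ranges: [-3.13, 3.13], [-1.02, 2.26], [0.13, 2.54], [-0.95, 4.09], [0.21, 2.88], [-2.74, 2.74]. Speed limits (rad/s): [2.57, 2.57, 3.14, 3.14, 3.14, 3.14].

INTERFACE

Orientations are given as a rotation vector (axis times angle).
In Python, from cell import env gives the robot as it stands.
- The arm moves only by the shell command python3 -m inch 'ROWS' [OPENING] [FORCE]. ROWS is JSON, a list of rows, each an object with "linear": the shift along the tool's x, y, z in cm, a list of three; "rotation": the turn, a rotation vector about the tool's x, y, z in rad, a list of three. In form: [{"linear": [x, y, z], "rotation": [ax, ay, az]}, ...]. A call has 1 to 8 rows; each row is the pose to reach, as a shift and turn from the pose measured when the call began, along the tool's axes at that moment; what a row does not reach only later rows make up. A row lasts 1/12 s, in which the tool goes at most 41.7 mm and 7.16 degrees, less where a joint would pass 70% of its speed; a pose out of reach is approached as far as the arm can. A call with a gripper value outside its range is refused whole. OPENING is the opening, from 0 (shut) to 1 (fully open), set as the call begins (- or left out, the last holds). The fingers move at their own pace and stop on an object; FORCE is the grip in N (left out, the last holds). Time passes only in rows, so rows that repeat a pose let the fingers close. It gives the time, the measured TCP pose, the force and the opening at its end, in the units of the state.
- env.sense(): the state, without advancing time (a new reading comes with each control period).
- env.snapshot(name): name is "side" or "top"; returns a dict with "image" (384x512x3 uint8, red, green, blue), "vertical_fov" (degrees; the focal length in pixels is half the picture's height over the tangent of half this angle, whatever the lens; pixels are square), "cx", "cy" (the principal point, pixels), "cam_to_world" (4x4, takes a point from camera to world coordinates). Camera axes: x right, y up, looking along -z (the intrinsics and any distortion apply to the point x, -y, -z); pixel columns grow to the right and rows downward; lengths in mm; the calibration is good to about 2 mm. A picture is of the moment at which its call begins. There is no depth.
- env.sign_off(): hands the job in, once; it reports no verdict.
The state is a dict: "time_s": time; "joints": joint angles; "qvel": joint speeds; "tau": joint torques, N m; "tool_pos": TCP position; "orientation": TCP orientation; "contact_force": force on the tool from outside, world axes, zero at the start; "wrist_torque": the same for the moment, N m; "opening": finger opening in mm.
Only numpy, scipy, OpenCV 4.12 (cv2) and the standard library are available. Lean on these libraries where they do the work, as an engineer would, in place of code of your own. Each camera call takes 0.05 s, during which the arm holds its last target.

## Working session

There is one attempt and no reset: what is moved stays moved. The work goes in short steps, Python scripts to look and compute and a shell command to move; the robot and the scene stay as the last step left them, time stands still between calls to the robot, and variables do not carry over. Pictures are saved under pics/ and viewed, and the job is handed in when it is done.

```bash
ls; mkdir -p pics; cat > h.py <<'E'
import numpy as np, cv2
from cell import env
from scipy.spatial.transform import Rotation as R
def snap(n,f):
    s=env.snapshot(n); cv2.imwrite('pics/'+f,s['image'][:,:,::-1]); np.save('pics/'+f+'.npy',{k:v for k,v in s.items()},allow_pickle=True); return s
E
python3 - <<'E'
from h import *
for n in('top','side'):
    s=snap(n,n+'0.png'); print({k:v for k,v in s.items() if k!='image'})
print(env.sense())
E
```

```text
pics
{'vertical_fov': 49.918591874580336, 'cx': 255.5070210466559, 'cy': 186.38259820832454, 'cam_to_world': array([[-7.36874038e-03,  9.91666251e-01, -1.28622502e-01,
         3.88662365e+02],
       [-9.99881655e-01, -9.04396889e-03, -1.24451815e-02,
        -1.36541022e+01],
       [-1.35047244e-02,  1.28515575e-01,  9.91615535e-01,
         1.54396485e+03],
       [ 0.00000000e+00,  0.00000000e+00,  0.00000000e+00,
         1.00000000e+00]])}
{'vertical_fov': 49.1411381420895, 'cx': 252.74973090613608, 'cy': 187.4727208587129, 'cam_to_world': array([[-9.69416372e-01,  1.58601631e-01, -1.87289668e-01,
         2.92812717e+02],
       [-2.45081399e-01, -6.65791183e-01,  7.04739107e-01,
         9.55556964e+02],
       [-1.29230381e-02,  7.29086843e-01,  6.84299182e-01,
         1.05705995e+03],
       [ 0.00000000e+00,  0.00000000e+00,  0.00000000e+00,
         1.00000000e+00]])}
{'time_s': 0.1, 'joints': array([ 9.75917063e-01,  2.45719923e-01,  1.55883294e+00, -7.95622018e-06,
        1.33871617e+00, -1.74094492e-01]), 'qvel': array([ 0.00065188, -0.00169954, -0.00424616, -0.00037466, -0.00113587,
       -0.00062763]), 'tau': array([ 2.89624440e-04, -4.16916418e+01, -3.15525484e+01,  6.87781465e-02,
        3.10008705e-02, -4.96795906e-05]), 'tool_pos': array([265.22326483, 592.88894246, 221.5028957 ]), 'orientation': array([-6.55968838e-01, -3.07170930e+00,  2.44507239e-03]), 'contact_force': array([ 0.63309703, -0.8467416 , -0.53780708]), 'wrist_torque': array([-0.05033721,  0.0171246 ,  0.02629091]), 'opening': 93.75676957661172}
```

View pics/top0.png

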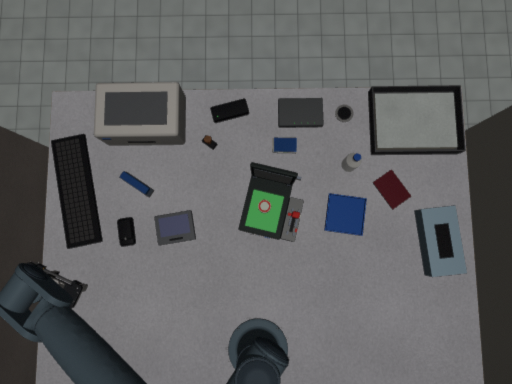

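View pics/side0.png

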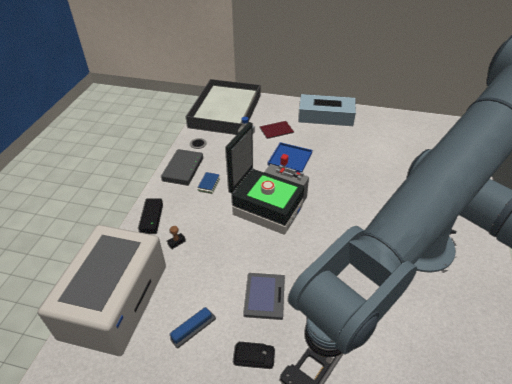

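The top view shows the scanner at about (267,205), the tin at (265,206), the lever at (295,214), and the tray on the right at (346,214). The pad is on the left at (175,227). Next I'll measure these.

```bash
cat >> h.py <<'E'
def ray(s,u,v):
    H=s['image'].shape[0]; f=H/2/np.tan(np.radians(s['vertical_fov'])/2)
    d=np.array([(u-s['cx'])/f,-(v-s['cy'])/f,-1.]); M=s['cam_to_world']; return M[:3,3],M[:3,:3]@d
def onz(s,u,v,z):
    o,d=ray(s,u,v); return o+d*(z-o[2])/d[2]
def proj(s,P):
    M=s['cam_to_world']; p=M[:3,:3].T@(np.array(P,float)-M[:3,3]); f=s['image'].shape[0]/2/np.tan(np.radians(s['vertical_fov'])/2)
    return np.array([s['cx']+f*p[0]/-p[2], s['cy']-f*p[1]/-p[2]])
def load(f): return np.load('pics/'+f+'.npy',allow_pickle=True).item()
E
python3 - <<'E'
from h import *
for n,(x,y,w,h) in {'top':(220,150,160,110),'side':(210,110,120,125)}.items():
    s=load(n+'0.png'); im=s['image']; c=im[y:y+h,x:x+w][:,:,::-1]
    k=min(800//w,600//h); cv2.imwrite(f'pics/{n}0z.png',cv2.resize(c,None,fx=k,fy=k,interpolation=cv2.INTER_CUBIC)); print(n,k)
    hsv=cv2.cvtColor(im,cv2.COLOR_RGB2HSV)
    g=cv2.inRange(hsv,(50,150,120),(75,255,255)); cs=cv2.findContours(g,0,2)[0]; c=max(cs,key=cv2.contourArea); hull=cv2.convexHull(c)
    r=cv2.minAreaRect(c); print('glass',r,cv2.boxPoints(r).tolist()); 
    for p in cv2.approxPolyDP(hull,4,True)[:,0]: print(p,onz(s,*p,102).round(1))
    b=cv2.inRange(hsv,(105,150,60),(125,255,255)); cs=cv2.findContours(b,0,2)[0]
    for c in cs:
        if cv2.contourArea(c)>150:
            r=cv2.minAreaRect(c); print('blue',r)
            if n=='top': print([onz(s,*p,16).round(1).tolist() for p in cv2.boxPoints(r)], onz(s,*r[0],10))
    rd=cv2.inRange(hsv,(0,120,80),(8,255,255))|cv2.inRange(hsv,(172,120,80),(180,255,255)); 
    for c in cv2.findContours(rd,0,2)[0]:
        if cv2.contourArea(c)>4: print('red',cv2.contourArea(c),cv2.minAreaRect(c), onz(s,*cv2.minAreaRect(c)[0],126).round(1), onz(s,*cv2.minAreaRect(c)[0],172).round(1))
E
```

```text
top 5Traceback (most recent call last):
  File "<stdin>", line 6, in <module>
ValueError: max() iterable argument is empty
```

```bash
python3 - <<'E'
from h import *
s=load('top0.png'); im=s['image']; print(im.dtype,im[220,262],im[214,346],im[214,295], im[206,262:269].tolist())
E
cat > m.py <<'E'
from h import *
import sys
def meas(f,n):
    s=load(f); im=s['image']
    hsv=cv2.cvtColor(im,cv2.COLOR_RGB2HSV)
    g=cv2.inRange(hsv,(50,120,90),(75,255,255)); cs=cv2.findContours(g,0,2)[0]; c=max(cs,key=cv2.contourArea); hull=cv2.convexHull(c)
    r=cv2.minAreaRect(c); print('glass',r)
    for p in cv2.approxPolyDP(hull,4,True)[:,0]: print(p,onz(s,*map(float,p),102).round(1))
    b=cv2.inRange(hsv,(105,150,60),(125,255,255)); cs=cv2.findContours(b,0,2)[0]
    for c in cs:
        if cv2.contourArea(c)>150:
            r=cv2.minAreaRect(c); print('blue',r)
            if n=='top': print([onz(s,*p,16).round(1).tolist() for p in cv2.boxPoints(r)], onz(s,*r[0],10))
    rd=cv2.inRange(hsv,(0,120,80),(8,255,255))|cv2.inRange(hsv,(172,120,80),(180,255,255)); 
    for c in cv2.findContours(rd,0,2)[0]:
        if cv2.contourArea(c)>4: print('red',cv2.contourArea(c),cv2.minAreaRect(c), onz(s,*cv2.minAreaRect(c)[0],126).round(1), onz(s,*cv2.minAreaRect(c)[0],172).round(1))
for n,(x,y,w,h) in {'top':(220,150,160,110),'side':(210,110,120,125)}.items():
    f=n+sys.argv[1]+'.png'
    im=load(f)['image']; c=im[y:y+h,x:x+w][:,:,::-1]
    k=min(800//w,600//h); cv2.imwrite('pics/'+f[:-4]+'z.png',cv2.resize(c,None,fx=k,fy=k,interpolation=cv2.INTER_CUBIC)); print(n,k)
    meas(f,n)
E
python3 m.py 0
```

```text
uint8 [ 68 147  77] [ 28  56 106] [134  33  31] [[145, 149, 138], [145, 149, 138], [144, 149, 137], [145, 149, 138], [145, 149, 138], [144, 149, 137], [143, 137, 126]]
top 5
glass ((264.22979736328125, 210.6769256591797), (31.570404052734375, 37.19535446166992), 13.626995086669922)
[253 190] [562.9  13.4 102. ]
[283 197] [537.2 -91.8 102. ]
[275 232] [415.3 -62.1 102. ]
[245 225] [440.4  42.1 102. ]
blue ((345.4017639160156, 213.98692321777344), (37.666656494140625, 36.34502029418945), 7.594643592834473)
[[424.6, -246.4, 16.0], [557.7, -268.0, 16.0], [537.9, -405.6, 16.0], [405.4, -382.5, 16.0]] [ 481.41427307 -326.88991831   10.        ]
blue ((134.1300048828125, 182.09002685546875), (30.29461669921875, 6.577536582946777), 34.695152282714844)
[[630.3, 516.1, 16.0], [650.8, 502.6, 16.0], [584.4, 406.7, 16.0], [564.1, 420.2, 16.0]] [608.12569187 463.12212894  10.        ]
blue ((285.0, 144.0), (12.0, 20.0), 90.0)
[[771.1, -69.7, 16.0], [770.3, -145.4, 16.0], [723.9, -144.5, 16.0], [724.7, -69.1, 16.0]] [ 748.87626371 -107.5860932    10.        ]
red 38.5 ((293.5, 214.0), (6.0, 11.0), 
[... 443 characters left out ...]
44755172729492), 53.61564636230469)
blue ((208.4000244140625, 180.6999969482422), (11.180339813232422, 17.88854217529297), 26.56505012512207)
blue ((289.73529052734375, 156.558837890625), (38.07809066772461, 22.55581283569336), 14.03624439239502)
red 5.0 ((267.5, 185.0), (6.0, 11.0), 90.0) [503.8 -25.9 126. ] [493.3  22.6 172. ]
red 9.5 ((281.7500305175781, 169.25), (2.8284268379211426, 4.949747085571289), 45.0) [ 474.1 -113.7  126. ] [465.1 -60.9 172. ]
red 53.0 ((284.0, 159.5), (11.0, 6.0), 90.0) [ 476.6 -166.5  126. ] [ 467.6 -111.1  172. ]
red 269.0 ((276.37060546875, 128.91763305664062), (11.497314453125, 29.611011505126953), 77.47119140625) [ 540.  -339.4  126. ] [ 527.8 -275.4  172. ]
```

```bash
ls pics
```

```text
side0.png
side0.png.npy
side0z.png
top0.png
top0.png.npy
top0z.png
```

```bash
cat >> h.py <<'E'
YAW=np.radians(-13.7); SO=np.array([503.2,-29.4,0])
Rs=R.from_euler('z',YAW)
def S(x,y,z): return SO+Rs.apply([x,y,z])
def hp(th,x,y,z): # hinge frame pt -> world
    return S(95+x*np.cos(th)+z*np.sin(th), y, 103-x*np.sin(th)+z*np.cos(th))
def zoomdraw(f,pts,box,out):
    s=load(f); x,y,w,h=box; k=min(800//w,600//h)
    im=cv2.resize(np.ascontiguousarray(s['image'][y:y+h,x:x+w,::-1]),None,fx=k,fy=k,interpolation=cv2.INTER_CUBIC)
    for P,c in pts:
        q=proj(s,P); q=((q-[x,y]+.5)*k).astype(int); cv2.drawMarker(im,tuple(map(int,q)),c,cv2.MARKER_CROSS,9,1)
    cv2.imwrite('pics/'+out,im)
def go(P,jaw_deg=None):
    """tool-frame delta (cm) and rotvec to world TCP P, pointing down, jaw heading deg"""
    s=env.sense(); T=R.from_rotvec(s['orientation']); d=T.inv().apply(np.array(P)-s['tool_pos'])/10
    r=np.zeros(3)
    if jaw_deg is not None:
        a=np.radians(jaw_deg); y=np.array([np.cos(a),np.sin(a),0]); z=np.array([0,0,-1.]); G=R.from_matrix(np.column_stack([np.cross(y,z),y,z]))
        r=(T.inv()*G).as_rotvec()
    print('t',round(s['time_s'],2),'pos',s['tool_pos'].round(1),'F',s['contact_force'].round(1),'open',round(s['opening'],1),'-> lin',d.round(2),'rot',r.round(3)); return d,r
E
cat > ov.py <<'E'
from h import *
import sys
Y=(0,255,255);M=(255,0,255);C=(255,255,0)
th=1.55
p=[(S(a,b,102),Y) for a in(-80,50) for b in(-55,55)]+[(S(a,b,172),M) for a in(-16,6) for b in(-118,-92)]+[(S(a,b,138),M) for a in(-16,6) for b in(-118,-92)]
p+=[(hp(th,-190,b,z),C) for b in(-75,75) for z in (0,16)]+[(hp(th,0,b,16),C) for b in(-75,75)]
p+=[([505,-25,126],Y)]
p+=[(S(a,b,100),M) for a in(-95,55) for b in (-126,-76)]
zoomdraw('top0.png',p,(230,150,100,100),'top_ov%s.png'%sys.argv[1])
zoomdraw('side0.png',p,(210,110,120,125),'side_ov%s.png'%sys.argv[1])
E
python3 ov.py 0
```

```text
(no output)
```

View pics/top_ov0.png

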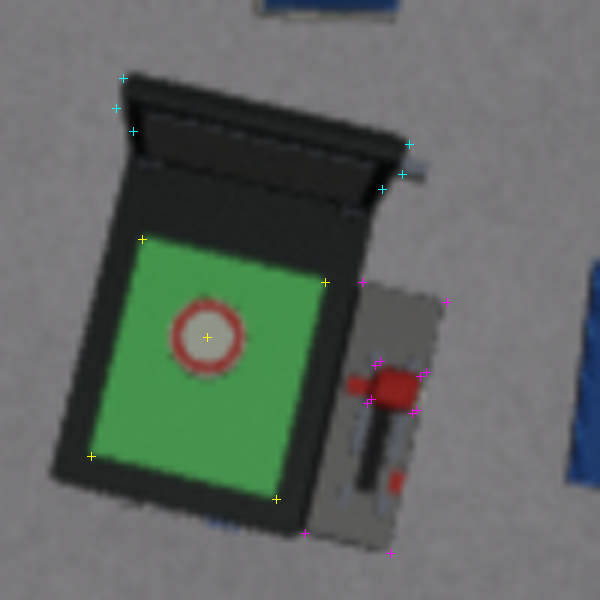

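View pics/side_ov0.png

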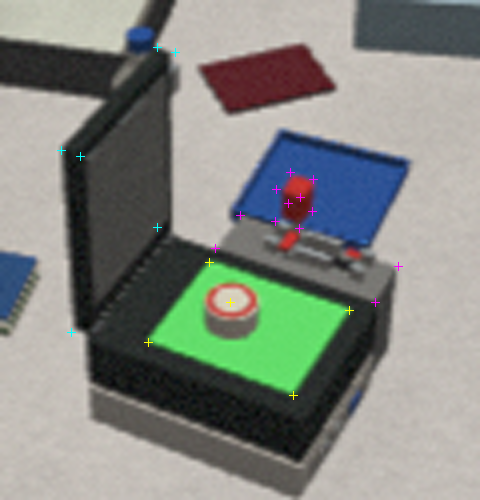

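The overlay fits within about 2 mm. The tin's ring centre at (207,337) in the zoomed top view matches (505,-25), and the cover is at about 1.55 rad. Now I'll move above the tin.

```bash
python3 -c "
from h import *
go([505,-25,235],76.3)"
```

```text
t 0.1 pos [265.2 592.9 221.5] F [ 0.6 -0.8 -0.5] open 93.8 -> lin [-47.12 -46.61  -1.29] rot [-0.002 -0.    -0.182]
```

```bash
python3 -m inch '[{"linear":[-2.9,-2.9,-1.3],"rotation":[0,0,0]},{"linear":[-5.8,-5.8,-1.3],"rotation":[0,0,-0.05]},{"linear":[-8.7,-8.7,-1.3],"rotation":[0,0,-0.1]},{"linear":[-11.6,-11.6,-1.3],"rotation":[0,0,-0.15]},{"linear":[-14.5,-14.5,-1.3],"rotation":[0,0,-0.18]},{"linear":[-17.4,-17.4,-1.3],"rotation":[0,0,-0.18]},{"linear":[-20.3,-20.3,-1.3],"rotation":[0,0,-0.18]},{"linear":[-23.2,-23.2,-1.3],"rotation":[0,0,-0.18]}]' 1 15; python3 -c "
from h import *
go([505,-25,235],76.3)"
```

```text
time_s: 0.77
tool_pos: [382.1, 284.5, 234.4]
orientation: [-0.376, -3.118, 0.003]
contact_force: [0.8, -0.1, -0.2]
opening: 94.0
t 0.77 pos [382.1 284.5 234.4] F [ 0.8 -0.1 -0.2] open 94.0 -> lin [-1.930e+01 -2.714e+01 -2.000e-02] rot [-0.002 -0.001 -0.001]
```

```bash
python3 -m inch '[{"linear":[-2.4,-3.4,0],"rotation":[0,0,0]},{"linear":[-4.8,-6.8,0],"rotation":[0,0,0]},{"linear":[-7.2,-10.2,0],"rotation":[0,0,0]},{"linear":[-9.6,-13.6,0],"rotation":[0,0,0]},{"linear":[-12,-17,0],"rotation":[0,0,0]},{"linear":[-14.4,-20.4,0],"rotation":[0,0,0]},{"linear":[-16.9,-23.8,0],"rotation":[0,0,0]},{"linear":[-19.3,-27.14,0],"rotation":[0,0,0]}]'; python3 -c "
from h import *
go([505,-25,123],76.3)"
```

```text
time_s: 1.43
tool_pos: [504.6, -25.8, 234.6]
orientation: [-0.377, -3.118, 0.002]
contact_force: [0.4, 1.1, -0.2]
opening: 94.0
t 1.43 pos [504.6 -25.8 234.6] F [ 0.4  1.1 -0.2] open 94.0 -> lin [-0.03  0.11 11.16] rot [-0.002 -0.001 -0.002]
```

```bash
python3 -m inch '[{"linear":[0,0.1,2],"rotation":[0,0,0]},{"linear":[0,0.1,4],"rotation":[0,0,0]},{"linear":[0,0.1,6],"rotation":[0,0,0]},{"linear":[0,0.1,8],"rotation":[0,0,0]},{"linear":[0,0.1,9.6],"rotation":[0,0,0]},{"linear":[0,0.1,10.6],"rotation":[0,0,0]},{"linear":[0,0.1,11.2],"rotation":[0,0,0]},{"linear":[0,0.1,11.2],"rotation":[0,0,0]}]'; python3 - <<'E'
from h import *
go([505,-25,123],76.3)
s=snap('top','top1.png'); zoomdraw('top1.png',[],(230,150,100,100),'top1z.png')
s=snap('side','side1.png'); zoomdraw('side1.png',[],(210,110,120,125),'side1z.png')
E
```

```text
time_s: 2.1
tool_pos: [503.9, -24.7, 121.4]
orientation: [-0.377, -3.115, 0.002]
contact_force: [-0.4, -0.3, 0.0]
opening: 93.8
t 2.1 pos [503.9 -24.7 121.4] F [-0.4 -0.3  0. ] open 93.8 -> lin [-0.11  0.   -0.17] rot [-0.002 -0.003 -0.002]
```

View pics/side1z.png

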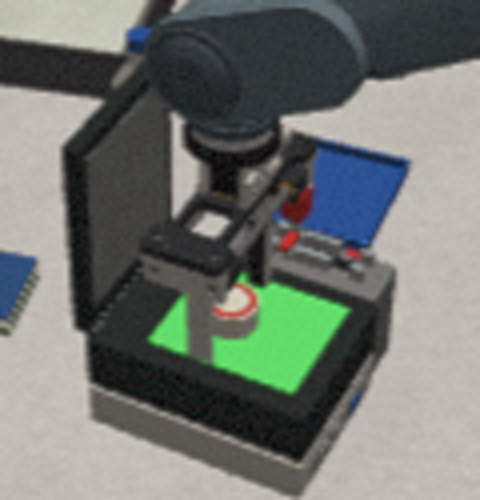

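The tin at (235,305) is between the fingers and the tips are just above the glass. Closing now.

```bash
python3 -m inch '[{"linear":[-0.1,0,-0.1],"rotation":[0,0,0]},{"linear":[-0.1,0,-0.1],"rotation":[0,0,0]},{"linear":[-0.1,0,-0.1],"rotation":[0,0,0]},{"linear":[-0.1,0,-0.1],"rotation":[0,0,0]},{"linear":[-0.1,0,-0.1],"rotation":[0,0,0]},{"linear":[-0.1,0,-0.1],"rotation":[0,0,0]},{"linear":[-0.1,0,-0.1],"rotation":[0,0,0]},{"linear":[-0.1,0,-0.1],"rotation":[0,0,0]}]' 0 15; python3 -c "
from h import *
go([505,-25,235],76.3)"
```

```text
time_s: 2.87
tool_pos: [506.1, -25.4, 124.2]
orientation: [-0.377, -3.119, 0.003]
contact_force: [-0.6, -0.7, -0.9]
opening: 45.8
t 2.87 pos [506.1 -25.4 124.2] F [-0.6 -0.7 -0.9] open 45.8 -> lin [ 1.200e-01 -1.000e-02 -1.108e+01] rot [-0.002 -0.    -0.001]
```

```bash
python3 -m inch '[{"linear":[0,0,-1],"rotation":[0,0,0]},{"linear":[0,0,-3],"rotation":[0,0,0]},{"linear":[0,0,-5],"rotation":[0,0,0]},{"linear":[0,0,-7],"rotation":[0,0,0]},{"linear":[0,0,-9],"rotation":[0,0,0]},{"linear":[0,0,-11],"rotation":[0,0,0]},{"linear":[0,0,-12],"rotation":[0,0,0]},{"linear":[0,0,-12],"rotation":[0,0,0]}]'; python3 -c "
from h import *
go([481.4,-326,245],78)"
```

```text
time_s: 3.53
tool_pos: [507.6, -25.5, 247.4]
orientation: [0.376, 3.114, -0.004]
contact_force: [-0.6, 0.3, -0.9]
opening: 45.6
t 3.53 pos [507.6 -25.5 247.4] F [-0.6  0.3 -0.9] open 45.6 -> lin [ -4.62 -29.81   0.32] rot [-0.002  0.005 -0.031]
```

```bash
python3 -m inch '[{"linear":[-0.6,-3.8,0],"rotation":[0,0,0]},{"linear":[-1.2,-7.6,0],"rotation":[0,0,0]},{"linear":[-1.8,-11.4,0],"rotation":[0,0,0]},{"linear":[-2.4,-15.2,0],"rotation":[0,0,-0.03]},{"linear":[-3,-19,0],"rotation":[0,0,-0.03]},{"linear":[-3.6,-22.8,0],"rotation":[0,0,-0.03]},{"linear":[-4.2,-26.6,0],"rotation":[0,0,-0.03]},{"linear":[-4.6,-29.8,0],"rotation":[0,0,-0.03]}]'; python3 -c "
from h import *
go([481.4,-326,60],78)"
```

```text
time_s: 4.2
tool_pos: [480.1, -327.8, 246.5]
orientation: [0.331, 3.121, -0.002]
contact_force: [-0.1, 0.9, -0.6]
opening: 46.0
t 4.2 pos [ 480.1 -327.8  246.5] F [-0.1  0.9 -0.6] open 46.0 -> lin [-0.03  0.23 18.65] rot [-0.001  0.003 -0.002]
```

```bash
python3 -m inch '[{"linear":[0,0.2,3],"rotation":[0,0,0]},{"linear":[0,0.2,6],"rotation":[0,0,0]},{"linear":[0,0.2,9],"rotation":[0,0,0]},{"linear":[0,0.2,12],"rotation":[0,0,0]},{"linear":[0,0.2,15],"rotation":[0,0,0]},{"linear":[0,0.2,17.5],"rotation":[0,0,0]},{"linear":[0,0.2,18.6],"rotation":[0,0,0]},{"linear":[0,0.2,18.6],"rotation":[0,0,0]}]'; python3 - <<'E'
from h import *
go([481.4,-326,28],78)
for n in('top','side'):
    snap(n,n+'2.png')
zoomdraw('top2.png',[],(300,150,100,100),'top2z.png')
zoomdraw('side2.png',[],(240,100,120,125),'side2z.png')
E
```

```text
time_s: 4.87
tool_pos: [478.8, -323.9, 56.4]
orientation: [-0.332, -3.121, -0.006]
contact_force: [0.1, 0.5, -0.9]
opening: 45.7
t 4.87 pos [ 478.8 -323.9   56.4] F [ 0.1  0.5 -0.9] open 45.7 -> lin [-0.31 -0.16  2.84] rot [ 0.003 -0.003 -0.002]
```

View pics/side2z.png

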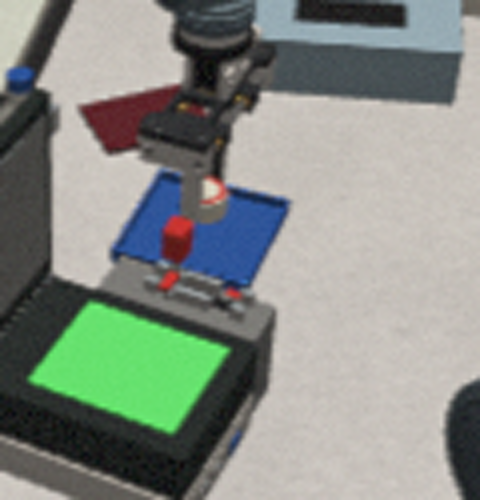

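View pics/top2z.png

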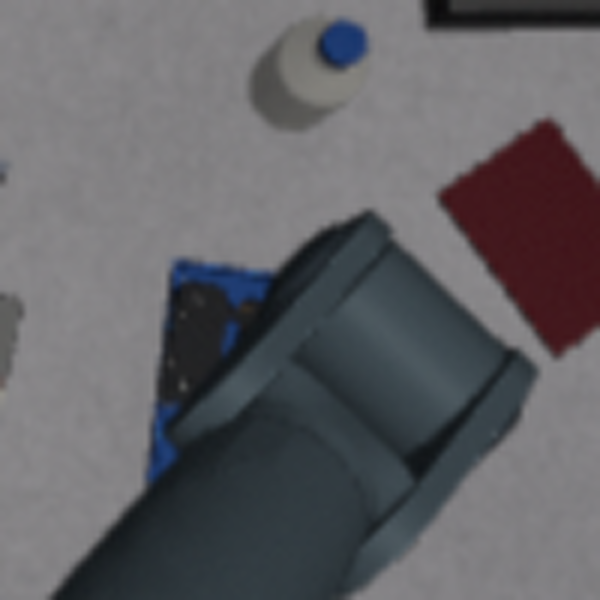

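The tin is held upright at (212,200) over the tray, so I'll lower it.

```bash
python3 -m inch '[{"linear":[-0.2,-0.1,1],"rotation":[0,0,0]},{"linear":[-0.2,-0.1,1.8],"rotation":[0,0,0]},{"linear":[-0.2,-0.1,2.3],"rotation":[0,0,0]},{"linear":[-0.2,-0.1,2.6],"rotation":[0,0,0]},{"linear":[-0.2,-0.1,2.85],"rotation":[0,0,0]},{"linear":[-0.2,-0.1,2.85],"rotation":[0,0,0]}]'; python3 -c "
from h import *
go([481.4,-326,27],78)"
```

```text
time_s: 5.47
tool_pos: [482.8, -327.5, 31.8]
orientation: [0.332, 3.121, -0.001]
contact_force: [-0.9, 0.0, -1.0]
opening: 45.5
t 5.47 pos [ 482.8 -327.5   31.8] F [-0.9  0.  -1. ] open 45.5 -> lin [0.17 0.12 0.48] rot [-0.001  0.003 -0.002]
```

```bash
python3 -m inch '[{"linear":[0,0,0.2],"rotation":[0,0,0]},{"linear":[0,0,0.35],"rotation":[0,0,0]},{"linear":[0,0,0.35],"rotation":[0,0,0]},{"linear":[0,0,0.35],"rotation":[0,0,0]}]'; python3 -c "
from h import *
go([481.4,-326,27],78)"
```

```text
time_s: 5.8
tool_pos: [482.9, -327.6, 28.3]
orientation: [0.331, 3.121, -0.001]
contact_force: [0.7, 0.5, -1.2]
opening: 45.7
t 5.8 pos [ 482.9 -327.6   28.3] F [ 0.7  0.5 -1.2] open 45.7 -> lin [0.18 0.12 0.13] rot [-0.001  0.003 -0.002]
```

```bash
python3 -m inch '[{"linear":[0,0,0.1],"rotation":[0,0,0]},{"linear":[0,0,0.15],"rotation":[0,0,0]},{"linear":[0,0,0.15],"rotation":[0,0,0]}]'; python3 -c "
from h import *
go([481.4,-326,27],78)"
```

```text
time_s: 6.05
tool_pos: [482.8, -327.5, 26.7]
orientation: [0.331, 3.121, -0.001]
contact_force: [0.0, 0.4, -0.8]
opening: 45.5
t 6.05 pos [ 482.8 -327.5   26.7] F [ 0.   0.4 -0.8] open 45.5 -> lin [ 0.17  0.12 -0.03] rot [-0.001  0.003 -0.002]
```

```bash
python3 -m inch '[{"linear":[0,0,0.1],"rotation":[0,0,0]},{"linear":[0,0,0.15],"rotation":[0,0,0]},{"linear":[0,0,0.15],"rotation":[0,0,0]}]'; python3 -c "
from h import *
go([481.4,-326,27],78)"
```

```text
time_s: 6.3
tool_pos: [483.0, -327.7, 26.2]
orientation: [0.331, 3.122, -0.001]
contact_force: [-1.5, 2.2, 5.8]
opening: 45.6
t 6.3 pos [ 483.  -327.7   26.2] F [-1.5  2.2  5.8] open 45.6 -> lin [ 0.2   0.13 -0.08] rot [-0.001  0.002 -0.002]
```

The tin has touched down, with about 7 N of upward force. Releasing.

```bash
python3 -m inch '[{"linear":[0,0,-0.05],"rotation":[0,0,0]},{"linear":[0,0,-0.05],"rotation":[0,0,0]},{"linear":[0,0,-0.05],"rotation":[0,0,0]},{"linear":[0,0,-0.05],"rotation":[0,0,0]},{"linear":[0,0,-0.05],"rotation":[0,0,0]}]' 0.68; python3 -m inch '[{"linear":[0,0,-1],"rotation":[0,0,0]},{"linear":[0,0,-3],"rotation":[0,0,0]},{"linear":[0,0,-6],"rotation":[0,0,0]},{"linear":[0,0,-10],"rotation":[0,0,0]},{"linear":[0,0,-14],"rotation":[0,0,0]},{"linear":[0,0,-18],"rotation":[0,0,0]},{"linear":[0,0,-22],"rotation":[0,0,0]},{"linear":[0,0,-26],"rotation":[0,0,0]}]'; python3 - <<'E'
from h import *
for n in('top','side'):
    snap(n,n+'3.png')
zoomdraw('top3.png',[],(300,150,100,100),'top3z.png')
zoomdraw('side3.png',[],(240,100,120,125),'side3z.png')
print(S(160,0,370)); go(S(160,0,370),76.3)
E
```

```text
time_s: 6.72
tool_pos: [483.0, -327.6, 26.6]
orientation: [0.331, 3.122, -0.001]
contact_force: [-0.9, 0.4, -0.2]
opening: 64.0
time_s: 7.38
tool_pos: [482.0, -327.0, 289.4]
orientation: [0.331, 3.121, -0.002]
contact_force: [1.0, -0.8, -0.6]
opening: 63.9
[658.6478592  -67.29410337 370.        ]
t 7.48 pos [ 484.9 -329.8  296.4] F [-0.4 -0.3 -0. ] open 63.7 -> lin [-11.6   29.24  -7.45] rot [-0.009  0.016  0.028]
```

View pics/side3z.png

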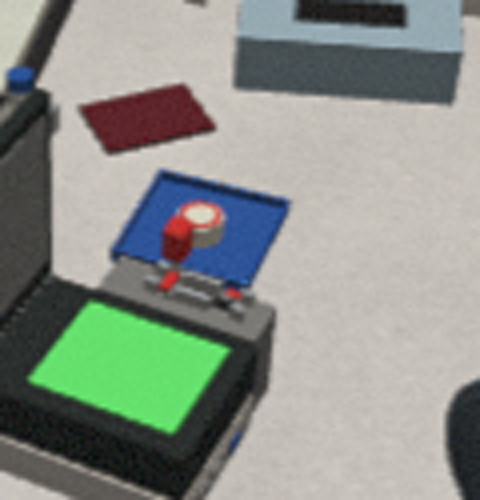

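The tin stands in the tray at (200,222). Now I'll go up and round to behind the cover, with the fingers shut.

```bash
python3 -m inch '[{"linear":[0,0,-4],"rotation":[0,0,0]},{"linear":[-0.5,0,-7.5],"rotation":[0,0,0]},{"linear":[-3,1,-7.5],"rotation":[0,0,0]},{"linear":[-6,3.5,-7.5],"rotation":[0,0,0]},{"linear":[-9,6,-7.5],"rotation":[0,0,0.01]},{"linear":[-11,9,-7.5],"rotation":[0,0,0.02]},{"linear":[-11.5,12.5,-7.5],"rotation":[0,0,0.028]},{"linear":[-11.6,16.5,-7.5],"rotation":[0,0,0.028]}]' 0 20; python3 - <<'E'
from h import *
go(S(160,0,370),76.3)
E
```

```text
time_s: 8.15
tool_pos: [632.7, -191.1, 370.3]
orientation: [0.376, 3.106, -0.016]
contact_force: [0.8, 0.1, -0.0]
opening: 14.4
t 8.15 pos [ 632.7 -191.1  370.3] F [ 0.8  0.1 -0. ] open 14.4 -> lin [ 0.43 12.64 -0.08] rot [-0.008  0.014 -0.002]
```

```bash
python3 -m inch '[{"linear":[0.2,4,0],"rotation":[-0.008,0.014,0]},{"linear":[0.3,8,0],"rotation":[-0.008,0.014,0]},{"linear":[0.4,12,0],"rotation":[-0.008,0.014,0]},{"linear":[0.4,12.6,0],"rotation":[-0.008,0.014,0]},{"linear":[0.4,12.6,0],"rotation":[-0.008,0.014,0]}]'; python3 - <<'E'
from h import *
for n in('top','side'): snap(n,n+'4.png')
zoomdraw('side4.png',[(hp(1.55,-190,b,z),(255,255,0)) for b in(-75,75) for z in (0,16)],(190,60,150,150),'side4z.png')
go(S(160,0,270),76.3)
E
```

```text
time_s: 8.57
tool_pos: [658.9, -65.3, 368.9]
orientation: [-0.371, -3.119, 0.001]
contact_force: [-0.6, -0.6, 0.3]
opening: 0.4
t 8.67 pos [658.6 -68.3 368.9] F [ 0.1 -0.4  0.2] open 0.4 -> lin [0.01 0.11 9.89] rot [-0.001 -0.001 -0.002]
```

View pics/side4z.png

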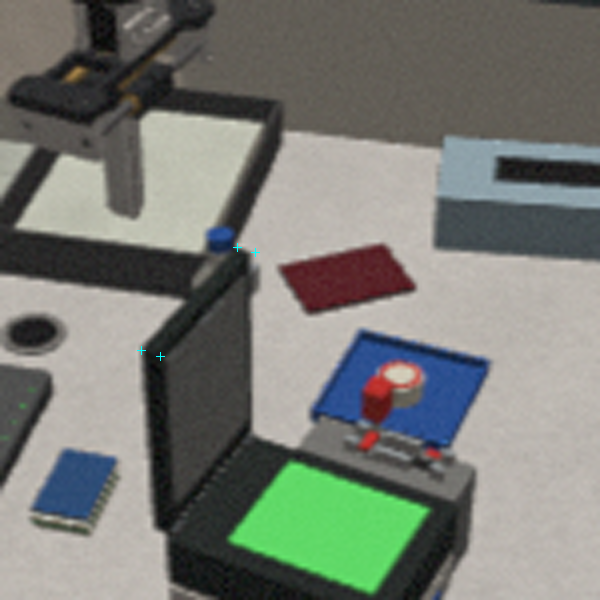

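```bash
python3 -m inch '[{"linear":[0,0.1,3],"rotation":[0,0,0]},{"linear":[0,0.1,6],"rotation":[0,0,0]},{"linear":[0,0.1,8.5],"rotation":[0,0,0]},{"linear":[0,0.1,9.9],"rotation":[0,0,0]},{"linear":[0,0.1,9.9],"rotation":[0,0,0]}]'; cat > arc.py <<'E'
from h import *
import sys
s=env.sense(); go(S(160,0,270),76.3)
d=Rs.inv().apply(s['tool_pos']-SO); print('scanner frame',d.round(1))
r=155
for th in map(float,sys.argv[1:]):
    X=103-r*np.cos(th)+16*np.sin(th); Z=120+r*np.sin(th)+16*np.cos(th)
    l,rr=None,None
    T=R.from_rotvec(s['orientation']); print(th,(T.inv().apply(S(X,0,Z)-s['tool_pos'])/10).round(2))
E
python3 arc.py 1.6 1.5 1.4 1.3 1.2 1.1 1.0 .9
```

```text
time_s: 9.08
tool_pos: [656.7, -68.7, 265.5]
orientation: [-0.38, -3.111, -0.0]
contact_force: [-0.5, -0.5, -0.5]
opening: 0.3
t 9.08 pos [656.7 -68.7 265.5] F [-0.5 -0.5 -0.5] open 0.3 -> lin [-0.15  0.18 -0.45] rot [-0.001 -0.008 -0.004]
scanner frame [158.4  -1.8 265.5]
1.6 [ 3.5   0.17 -0.87]
1.5 [ 5.05  0.16 -0.99]
1.4 [ 6.61  0.16 -0.95]
1.3 [ 8.15  0.15 -0.75]
1.2 [ 9.67  0.14 -0.4 ]
1.1 [11.15  0.14  0.1 ]
1.0 [12.57  0.13  0.74]
0.9 [13.91  0.13  1.52]
```

```bash
python3 -m inch '[{"linear":[1.5,0.15,-0.9],"rotation":[0,0,0]},{"linear":[2.8,0.15,-0.9],"rotation":[0,0,0]},{"linear":[3.5,0.15,-0.9],"rotation":[0,0,0]},{"linear":[4.2,0.15,-0.95],"rotation":[0,0,0]},{"linear":[5,0.15,-1],"rotation":[0,0,0]},{"linear":[5.8,0.15,-0.95],"rotation":[0,0,0]},{"linear":[6.6,0.15,-0.95],"rotation":[0,0,0]}]'; python3 arc.py 1.4 1.3 1.2 1.1 1.0 .9 .8 .7 .6; python3 - <<'E'
from h import *
snap('side','side5.png'); zoomdraw('side5.png',[],(190,60,150,150),'side5z.png')
E
```

```text
time_s: 9.67
tool_pos: [593.1, -51.7, 276.6]
orientation: [-0.38, -3.113, 0.001]
contact_force: [2.4, -2.5, 2.0]
opening: 0.2
t 9.67 pos [593.1 -51.7 276.6] F [ 2.4 -2.5  2. ] open 0.2 -> lin [-6.74  0.07  0.62] rot [-0.001 -0.005 -0.004]
scanner frame [ 92.6  -0.4 276.6]
1.4 [0.02 0.04 0.11]
1.3 [1.57 0.03 0.3 ]
1.2 [3.09 0.03 0.65]
1.1 [4.56 0.02 1.14]
1.0 [5.98 0.01 1.78]
0.9 [7.33 0.01 2.56]
0.8 [8.6  0.01 3.47]
0.7 [9.76 0.   4.5 ]
0.6 [10.82 -0.    5.64]
```

View pics/side5z.png

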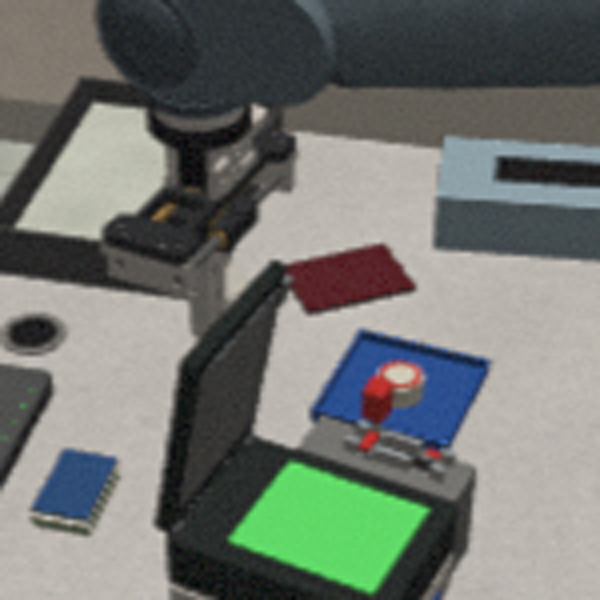

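The fingers are pushing the outer face at about 3 N and the cover is leaning in to about 1.35 rad. Continuing the arc.

```bash
python3 -m inch '[{"linear":[1.57,0,0.3],"rotation":[0,0,0]},{"linear":[3.1,0,0.65],"rotation":[0,0,0]},{"linear":[4.56,0,1.14],"rotation":[0,0,0]},{"linear":[5.98,0,1.78],"rotation":[0,0,0]},{"linear":[7.33,0,2.56],"rotation":[0,0,0]},{"linear":[8.6,0,3.47],"rotation":[0,0,0]},{"linear":[9.76,0,4.5],"rotation":[0,0,0]},{"linear":[10.82,0,5.64],"rotation":[0,0,0]}]'; python3 arc.py .6 .55 .5 .45 .4 .35 .3 .25 .2; python3 - <<'E'
from h import *
snap('side','side6.png'); zoomdraw('side6.png',[],(190,60,150,150),'side6z.png')
E
```

```text
time_s: 10.38
tool_pos: [485.7, -24.6, 220.3]
orientation: [-0.379, -3.111, -0.0]
contact_force: [1.6, -0.2, 1.0]
opening: 0.2
t 10.38 pos [485.7 -24.6 220.3] F [ 1.6 -0.2  1. ] open 0.2 -> lin [-1.777e+01  1.000e-02 -5.100e+00] rot [-0.001 -0.007 -0.004]
scanner frame [-18.1   0.5 220.3]
0.6 [-0.22 -0.05 -0.05]
0.55 [ 0.26 -0.05  0.56]
0.5 [ 0.72 -0.05  1.2 ]
0.45 [ 1.14 -0.06  1.85]
0.4 [ 1.53 -0.06  2.53]
0.35 [ 1.88 -0.06  3.22]
0.3 [ 2.2  -0.06  3.94]
0.25 [ 2.48 -0.06  4.66]
0.2 [ 2.73 -0.06  5.4 ]
```

View pics/side6z.png

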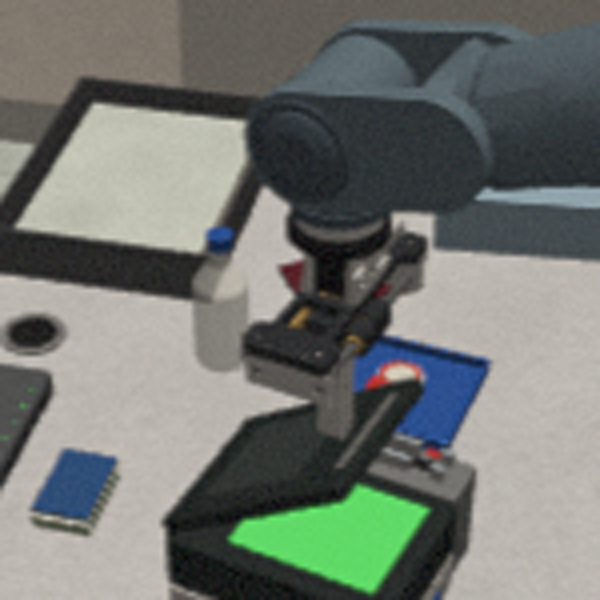

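The cover is at about 0.6 rad with the tip resting on its outer face near (335,430). I'll take the last part slower.

```bash
python3 -m inch '[{"linear":[0.26,0,0.56],"rotation":[0,0,0]},{"linear":[0.72,0,1.2],"rotation":[0,0,0]},{"linear":[1.14,0,1.85],"rotation":[0,0,0]},{"linear":[1.53,0,2.53],"rotation":[0,0,0]},{"linear":[1.88,0,3.22],"rotation":[0,0,0]},{"linear":[2.2,0,3.94],"rotation":[0,0,0]},{"linear":[2.48,0,4.66],"rotation":[0,0,0]},{"linear":[2.73,0,5.4],"rotation":[0,0,0]}]'; python3 arc.py  .2 .16 .12 .09 .06 .03 0 -.01 -.02
```

```text
time_s: 11.1
tool_pos: [455.6, -17.0, 163.0]
orientation: [-0.378, -3.105, -0.002]
contact_force: [0.3, 0.5, 0.9]
opening: 0.7
t 11.1 pos [455.6 -17.  163. ] F [0.3 0.5 0.9] open 0.7 -> lin [-2.078e+01 -1.000e-02 -1.097e+01] rot [-0.001 -0.013 -0.003]
scanner frame [-49.2   0.8 163. ]
0.2 [-0.34 -0.08 -0.35]
0.16 [-0.18 -0.08  0.25]
0.12 [-0.04 -0.08  0.86]
0.09 [ 0.05 -0.08  1.32]
0.06 [ 0.13 -0.08  1.78]
0.03 [ 0.19 -0.08  2.24]
0.0 [ 0.24 -0.08  2.71]
-0.01 [ 0.26 -0.08  2.86]
-0.02 [ 0.27 -0.08  3.02]
```

```bash
python3 -m inch '[{"linear":[0,0,0.3],"rotation":[0,0,0]},{"linear":[0,0,0.7],"rotation":[0,0,0]},{"linear":[0,0,1.1],"rotation":[0,0,0]},{"linear":[0.05,0,1.5],"rotation":[0,0,0]},{"linear":[0.05,0,1.9],"rotation":[0,0,0]},{"linear":[0.1,0,2.3],"rotation":[0,0,0]},{"linear":[0.1,0,2.6],"rotation":[0,0,0]},{"linear":[0.1,0,2.7],"rotation":[0,0,0]}]'; python3 arc.py   0 -.01 -.02
```

```text
time_s: 11.77
tool_pos: [454.1, -16.6, 136.2]
orientation: [-0.378, -3.104, -0.002]
contact_force: [-3.9, 1.2, 9.5]
opening: 0.5
t 11.77 pos [454.1 -16.6 136.2] F [-3.9  1.2  9.5] open 0.5 -> lin [-2.088e+01 -2.000e-02 -1.368e+01] rot [-0.001 -0.014 -0.003]
scanner frame [-50.7   0.8 136.2]
0.0 [ 0.13 -0.08  0.02]
-0.01 [ 0.14 -0.08  0.18]
-0.02 [ 0.15 -0.08  0.33]
```

```bash
python3 -m inch '[{"linear":[0,0,0.05],"rotation":[0,0,0]},{"linear":[0,0,0.1],"rotation":[0,0,0]},{"linear":[0,0,0.1],"rotation":[0,0,0]},{"linear":[0,0,0.1],"rotation":[0,0,0]}]'; python3 -m inch '[{"linear":[0,0,-0.5],"rotation":[0,0,0]},{"linear":[0,0,-2],"rotation":[0,0,0]},{"linear":[0,0,-5],"rotation":[0,0,0]},{"linear":[0,0,-8],"rotation":[0,0,0]},{"linear":[0,0,-11],"rotation":[0,0,0]}]';  python3 - <<'E'
from h import *
for n in('top','side'): snap(n,n+'7.png')
Y=(0,255,255);M=(255,0,255)
p=[(hp(0,a,b,16),Y) for a in(-190,0) for b in(-75,75)]+[(S(a,b,172),M) for a in(-16,6) for b in(-118,-92)]
zoomdraw('side7.png',p,(210,60,150,150),'side7z.png'); zoomdraw('top7.png',p,(230,150,100,100),'top7z.png')
E
```

```text
time_s: 12.1
tool_pos: [454.1, -16.6, 136.2]
orientation: [-0.378, -3.104, -0.002]
contact_force: [-4.5, 0.9, 9.1]
opening: 0.3
time_s: 12.52
tool_pos: [455.5, -16.9, 247.2]
orientation: [-0.378, -3.103, -0.002]
contact_force: [0.5, -1.1, -0.0]
opening: 0.5
```

View pics/side7z.png

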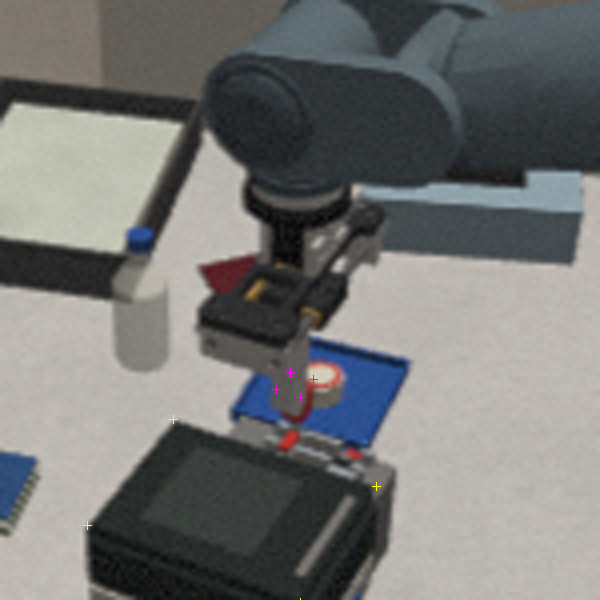

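View pics/top7z.png

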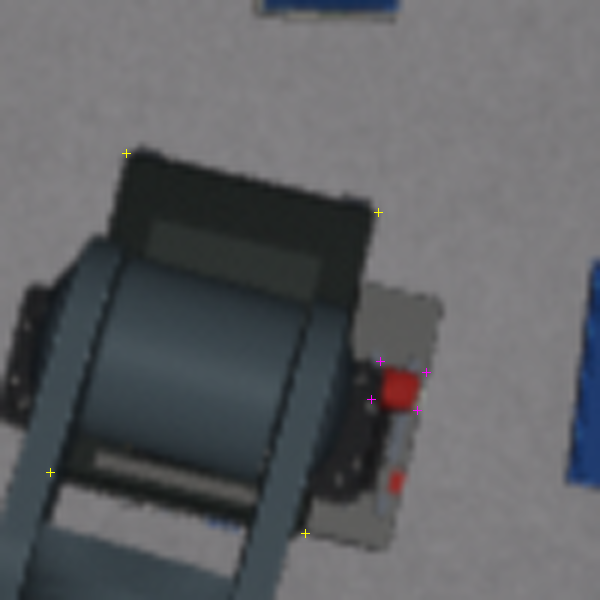

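The cover is shut: its level top corners match the predicted markers in both views, and the lever grip at (400,390) is visible. I'll go above the lever next.

```bash
python3 - <<'E'
from h import *
go(S(-6,-106.5,235),76.3)
go(S(-6,-106.5,153),76.3)
E
```

```text
t 12.62 pos [458.8 -17.8 251.9] F [ 0.1 -0.1  0.4] open 0.6 -> lin [ -4.03 -10.71   1.68] rot [-0.001 -0.004 -0.003]
t 12.62 pos [458.8 -17.8 251.9] F [ 0.1 -0.1  0.4] open 0.6 -> lin [ -4.06 -10.71   9.88] rot [-0.001 -0.004 -0.003]
```

```bash
python3 -m inch '[{"linear":[-1,-3,0],"rotation":[0,-0.004,0]},{"linear":[-2.3,-6,0],"rotation":[0,-0.004,0]},{"linear":[-3.4,-9,0],"rotation":[0,-0.004,0]},{"linear":[-4,-10.7,0.5],"rotation":[0,-0.004,0]},{"linear":[-4,-10.7,1.2],"rotation":[0,-0.004,0]},{"linear":[-4,-10.7,1.7],"rotation":[0,-0.004,0]},{"linear":[-4,-10.7,1.7],"rotation":[0,-0.004,0]}]' 0.6; python3 - <<'E'
from h import *
go(S(-6,-106.5,153),76.3)
for n in('top','side'): snap(n,n+'8.png')
zoomdraw('side8.png',[],(230,80,120,120),'side8z.png')
E
```

```text
time_s: 13.2
tool_pos: [470.8, -130.1, 232.5]
orientation: [-0.379, -3.115, -0.001]
contact_force: [0.6, 1.1, -0.4]
opening: 43.7
t 13.2 pos [ 470.8 -130.1  232.5] F [ 0.6  1.1 -0.4] open 43.7 -> lin [-0.19 -0.11  7.95] rot [ 0.    -0.004 -0.003]
```

View pics/side8z.png

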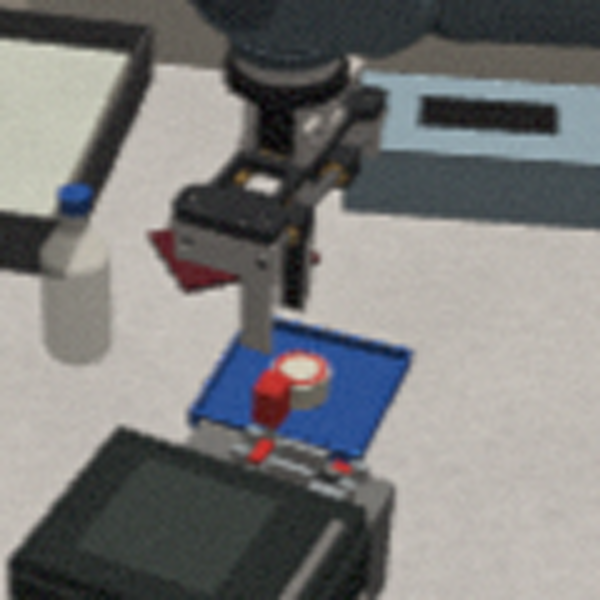

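```bash
python3 -m inch '[{"linear":[-0.15,-0.1,1.5],"rotation":[0,0,0]},{"linear":[-0.15,-0.1,3],"rotation":[0,0,0]},{"linear":[-0.15,-0.1,3.5],"rotation":[0,0,0]},{"linear":[-0.15,-0.1,3.5],"rotation":[0,0,0]}]'; python3 - <<'E'
from h import *
go(S(-6,-106.5,153),76.3)
for n in('top','side'): snap(n,n+'9.png')
p=[(S(-6,-106.5,172),(255,255,0)),(S(-6,-104.5,172),(255,255,255))]
zoomdraw('side9.png',p,(250,120,70,70),'side9z.png')
E
```

```text
time_s: 13.63
tool_pos: [472.0, -130.2, 197.9]
orientation: [-0.375, -3.115, -0.001]
contact_force: [-0.7, 0.2, -0.5]
opening: 56.4
t 13.63 pos [ 472.  -130.2  197.9] F [-0.7  0.2 -0.5] open 56.4 -> lin [-0.06 -0.12  4.49] rot [ 0.    -0.004 -0.   ]
```

View pics/side9z.png

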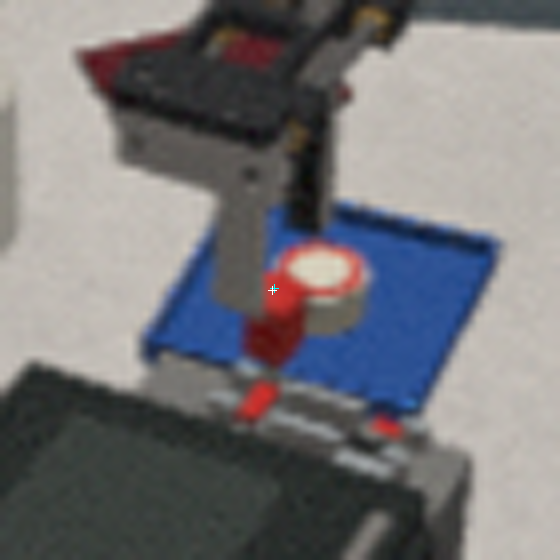

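The fingers straddle the grip, whose top is at about (277,290) with the marker on it. Descending.

```bash
python3 -m inch '[{"linear":[0,-0.1,1],"rotation":[0,0,0]},{"linear":[0,-0.1,2],"rotation":[0,0,0]},{"linear":[0,-0.1,3],"rotation":[0,0,0]},{"linear":[0,-0.1,3.8],"rotation":[0,0,0]},{"linear":[0,-0.1,4.4],"rotation":[0,0,0]},{"linear":[0,-0.1,4.4],"rotation":[0,0,0]}]'; python3 - <<'E'
from h import *
go(S(-6,-106.5,153),76.3)
for n in('top','side'): snap(n,n+'10.png')
zoomdraw('side10.png',[],(250,120,70,70),'side10z.png')
E
```

```text
time_s: 14.23
tool_pos: [471.7, -131.5, 153.7]
orientation: [-0.376, -3.115, -0.001]
contact_force: [0.1, -0.4, 0.1]
opening: 56.4
t 14.23 pos [ 471.7 -131.5  153.7] F [ 0.1 -0.4  0.1] open 56.4 -> lin [-0.04  0.02  0.07] rot [ 0.    -0.004 -0.001]
```

View pics/side10z.png

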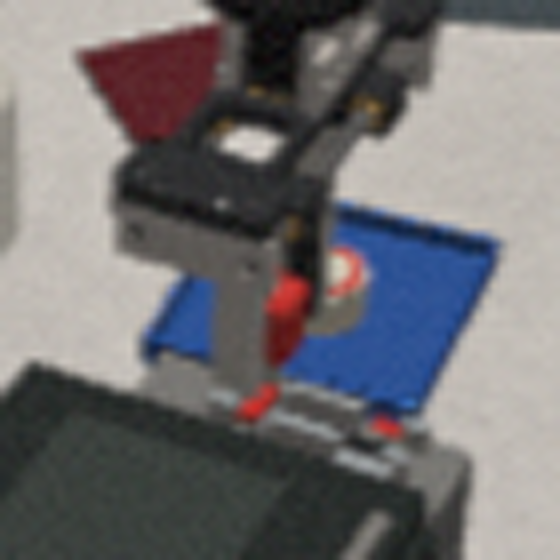

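The grip at (287,315) is between the fingers. Closing at 20 N.

```bash
python3 -m inch '[{"linear":[0,0,0],"rotation":[0,0,0]},{"linear":[0,0,0],"rotation":[0,0,0]},{"linear":[0,0,0],"rotation":[0,0,0]},{"linear":[0,0,0],"rotation":[0,0,0]},{"linear":[0,0,0],"rotation":[0,0,0]},{"linear":[0,0,0],"rotation":[0,0,0]},{"linear":[0,0,0],"rotation":[0,0,0]}]' 0 20; python3 -m inch '[{"linear":[0,0,-0.5],"rotation":[0,0,0]},{"linear":[0,0,-1],"rotation":[0,0,0]},{"linear":[0,0,-1.4],"rotation":[0,0,0]},{"linear":[0,0,-1.7],"rotation":[0,0,0]},{"linear":[0,0,-1.7],"rotation":[0,0,0]}]'; python3 - <<'E'
from h import *
s=env.sense(); print(Rs.inv().apply(s['tool_pos']-SO).round(1)); go(s['tool_pos'],76.3)
for n in('top','side'): snap(n,n+'11.png')
zoomdraw('side11.png',[],(250,120,70,70),'side11z.png')
E
```

```text
time_s: 14.92
tool_pos: [472.8, -132.1, 155.7]
orientation: [-0.376, -3.118, 0.001]
contact_force: [-0.3, -0.5, 0.8]
opening: 26.0
time_s: 15.33
tool_pos: [472.8, -132.1, 173.2]
orientation: [-0.376, -3.118, 0.001]
contact_force: [-1.3, -0.6, -3.0]
opening: 26.1
[  -5.2 -107.   173.2]
t 15.33 pos [ 472.8 -132.1  173.2] F [-1.3 -0.6 -3. ] open 26.1 -> lin [0. 0. 0.] rot [-0.001 -0.001 -0.001]
```

View pics/side11z.png

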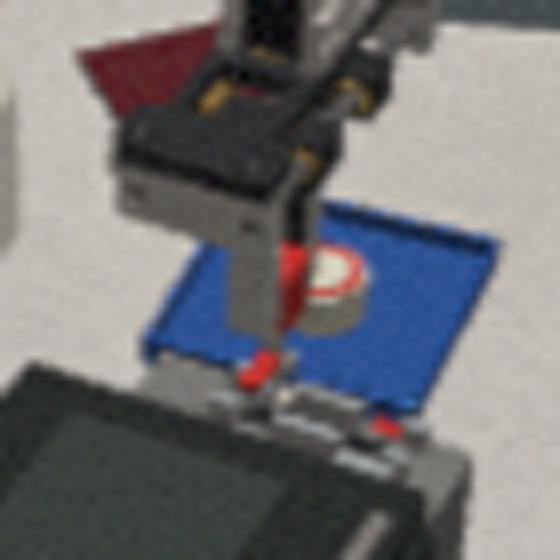

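The lever is lifted about 17 mm: the tongue rose from (262,402) to (262,370), with 3 N down. Moving it along to the locked end.

```bash
python3 -m inch '[{"linear":[0.5,0,0],"rotation":[0,0,0]},{"linear":[1.3,0,0],"rotation":[0,0,0]},{"linear":[2.1,0,0],"rotation":[0,0,0]},{"linear":[2.9,0,0],"rotation":[0,0,0]},{"linear":[3.7,0,0],"rotation":[0,0,0]},{"linear":[4.3,0,0],"rotation":[0,0,0]},{"linear":[4.8,0,0],"rotation":[0,0,0]},{"linear":[4.8,0,0],"rotation":[0,0,0]}]'; python3 - <<'E'
from h import *
s=env.sense(); print(Rs.inv().apply(s['tool_pos']-SO).round(1),s['contact_force'])
for n in('top','side'): snap(n,n+'12.png')
zoomdraw('side12.png',[],(250,120,70,70),'side12z.png')
E
```

```text
time_s: 16.1
tool_pos: [426.3, -120.6, 173.3]
orientation: [0.377, 3.116, -0.001]
contact_force: [3.6, 0.6, -3.8]
opening: 26.0
[ -53.2 -106.8  173.3] [ 3.58598641  0.57358593 -3.78713825]
```

View pics/side12z.png

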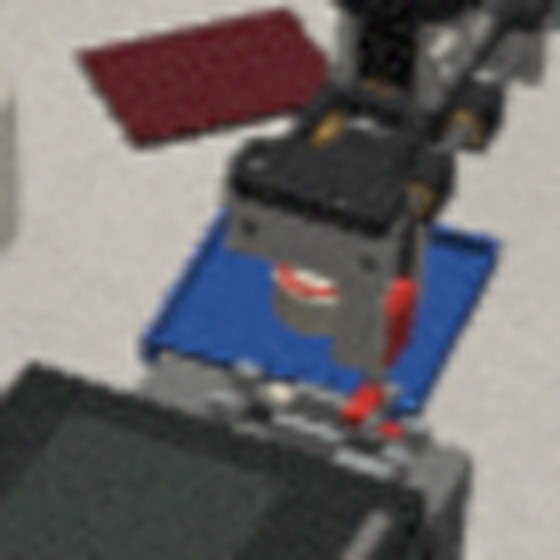

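```bash
python3 -m inch '[{"linear":[0,0,0.4],"rotation":[0,0,0]},{"linear":[0,0,0.8],"rotation":[0,0,0]},{"linear":[0,0,1.2],"rotation":[0,0,0]},{"linear":[0,0,1.5],"rotation":[0,0,0]},{"linear":[0,0,1.75],"rotation":[0,0,0]},{"linear":[0,0,1.85],"rotation":[0,0,0]},{"linear":[0,0,1.85],"rotation":[0,0,0]}]'; python3 - <<'E'
from h import *
s=env.sense(); print(Rs.inv().apply(s['tool_pos']-SO).round(1),s['contact_force'])
E
```

```text
time_s: 16.78
tool_pos: [426.9, -120.7, 155.7]
orientation: [0.377, 3.118, -0.001]
contact_force: [0.4, 0.2, 4.3]
opening: 25.7
[ -52.5 -106.8  155.7] [0.44656914 0.16926689 4.31588815]
```

It has bottomed at the original height, with the force now reversed to +4 N. Releasing and retreating.

```bash
python3 -m inch '[{"linear":[0,0,0],"rotation":[0,0,0]},{"linear":[0,0,0],"rotation":[0,0,0]},{"linear":[0,0,0],"rotation":[0,0,0]},{"linear":[0,0,0],"rotation":[0,0,0]},{"linear":[0,0,0],"rotation":[0,0,0]},{"linear":[0,0,0],"rotation":[0,0,0]}]' 0.6; python3 -m inch '[{"linear":[0,0,-1],"rotation":[0,0,0]},{"linear":[0,0,-3],"rotation":[0,0,0]},{"linear":[0,0,-6],"rotation":[0,0,0]},{"linear":[0,0,-9],"rotation":[0,0,0]},{"linear":[0,4,-11],"rotation":[0,0,0]},{"linear":[0,8,-12],"rotation":[0,0,0]},{"linear":[0,12,-12],"rotation":[0,0,0]},{"linear":[0,16,-12],"rotation":[0,0,0]}]'; python3 -m inch '[{"linear":[0,4,0],"rotation":[0,0,0]},{"linear":[0,8,0],"rotation":[0,0,0]},{"linear":[0,12,0],"rotation":[0,0,0]},{"linear":[0,12,0],"rotation":[0,0,0]},{"linear":[0,12,0],"rotation":[0,0,0]},{"linear":[0,12,0],"rotation":[0,0,0]}]'; python3 - <<'E'
from h import *
for n in('top','side'): snap(n,n+'13.png')
Y=(0,255,255);M=(255,0,255)
p=[(hp(0,a,b,16),Y) for a in(-190,0) for b in(-75,75)]+[(S(a-48,b-1.5,z),M) for a in(-16,6) for b in(-118,-92) for z in (138,172)]
zoomdraw('side13.png',p,(220,110,110,110),'side13z.png'); zoomdraw('top13.png',p,(240,150,130,100),'top13z.png')
E
```

```text
time_s: 17.28
tool_pos: [426.7, -120.7, 155.5]
orientation: [0.377, 3.118, -0.001]
contact_force: [0.1, 0.5, -0.3]
opening: 55.6
time_s: 17.95
tool_pos: [465.6, 36.2, 277.9]
orientation: [0.378, 3.114, -0.001]
contact_force: [0.0, 0.2, -0.8]
opening: 56.4
time_s: 18.45
tool_pos: [494.1, 152.5, 278.3]
orientation: [0.377, 3.114, -0.002]
contact_force: [1.2, 0.8, -1.3]
opening: 56.3
```

View pics/side13z.png

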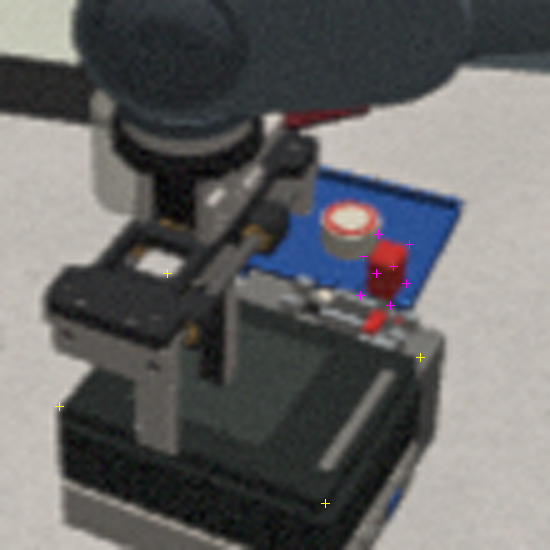

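View pics/top13z.png

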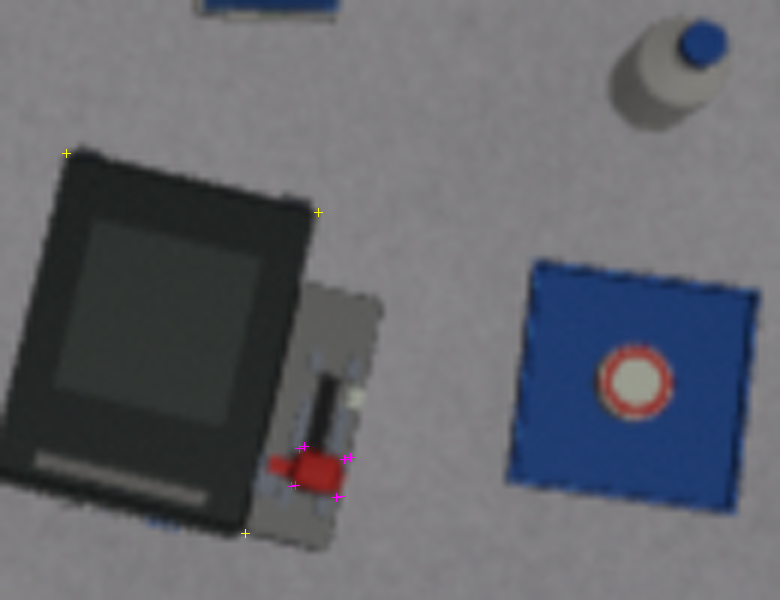

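The final pictures show the tin near the tray's centre at (635,382), the cover shut and level, and the lever at (320,472) in the front notch on its predicted markers. Nothing is touched, so I'm handing in.

```bash
python3 -c "
from h import *
print(env.sense()['contact_force']); print(env.sign_off())"
```

```text
[ 0.46367464 -1.0304804   0.14637197]
the job is handed in; nothing more can be done
None
```

I handed the job in at about 18.6 s of the 67 s allowed. The sign-off reported no verdict, so what follows is from my own checks.

1. **Tin:** I set it in the blue tray. The last pictures show it upright near the tray's centre.
2. **Cover:** I pushed it shut with closed fingers, at about 1.2 rad/s at first and about 0.5–0.9 rad/s at the end. I then pressed it onto its stop at 9–10 N. Its top corners matched a fully shut cover in both cameras.
3. **Lock lever:** I lifted it about 17.5 mm, moved it 48 mm forward and lowered it. The gripper ended at the height where it had first gripped the lever, with about 4 N pushing back, so it is down in the locked notch. The lever's final picture matches this.

The gripper is well clear with no contact force beyond noise. I saw none of the other objects move in the pictures, but I didn't measure them. No check failed. The cameras and my scanner estimate differed by 1–2 mm, within calibration, and I shifted the lever grasp 1.5 mm for it.

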